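# Gauge the oil in a gear unit

### The job

Check the oil of the gear unit: pull the gauge rod out of its spring-catch holder by its handle, push it down the unit's leaning guide tube until its collar stops on the rim, and draw it right out again. Finish while holding the rod in the gripper, level and still, with its tip about a hand's breadth above the middle of the drip tray for reading; do not put it down or let go, and leave the other things on the bench alone.

Things in the scene. Friction and masses are not known exactly. Their poses are not given: they have to be found in the camera images.
- rod_grip (a point): Centre of the black handle of the gauge rod, a loose tool of about 110 g that starts level in its holder with the handle sticking out. x: along the rod towards its tip; z: up at the start. The handle is a flat-sided bar 68 mm long (x), 18 mm wide (y, grip across this), 24 mm high (z), centred on the rod's axis. Neck, collar and rod follow along +x.
- rod_collar (a point): Centre of the tip-side face of the gauge rod's round steel collar, 36 mm in diameter, 6 mm thick: the face that lands on the tube's rim. It is on the rod's axis, 55 mm from rod_grip and 125 mm before the tip. Same axes as rod_grip. A neck 14 mm thick joins collar and handle.
- rod_tip (a point): The rounded tip of the gauge rod, 180 mm from rod_grip. From collar to tip it is a plain round steel rod 8 mm in diameter. Same axes as rod_grip.
- gauge_rod: The whole gauge rod; its origin is the same point as rod_collar, with the same axes.
- guide_tube: Fixed steel tube leaning out of a grey gear unit, 35 deg above level. Origin: centre of its mouth, 112 mm above the work surface; z: out of the mouth along the bore. Bore 12 mm in diameter, 135 mm deep from the mouth; funnel mouth 34 mm across outside, 28 mm inside, narrowing over 22 mm. The unit (146 mm high) stands 90 to 450 mm from the mouth, level, towards the tube's foot.
- holder: Fixed holder. Origin on the work surface under the sheath's mouth; x: the way the rod points into the sheath; z up. A spring roller below the mouth catches the collar's rim: pull along -x of the holder, about 7 N (up to 12 N) over the first 15 mm, then it slides freely; 130 mm brings the tip clear. Base plate 70 mm wide, 12 mm high; nothing under the handle's middle.
- holder_mouth (a point): Centre of the mouth of the holder's sheath, 66 mm above the work surface: a level square aluminium tube 20 mm across, 132 mm long, with a 10 mm square bore. Axes of the holder.
- drip_tray: Shallow open aluminium tray, 130 mm (its x) by 170 mm (its y), 18 mm high, fixed on the work surface. Origin under its centre, z up.
- wrench_grip (a point): Bystander: a steel wrench lying flat; handle.
- screwdriver_grip (a point): Bystander: a screwdriver lying flat; handle.
- oil_can_mid (a point): Bystander: an upright steel can, 66 mm in diameter, 110 mm high; its centre.
- screw_jar_mid (a point): Bystander: an upright glass jar, 60 mm in diameter, 75 mm high; its centre.
- bearing_center (a point): Bystander: a steel bearing ring lying flat, 52 mm across, 16 mm high; its centre.
- flange_center (a point): Bystander: a dark steel flange ring lying flat, 70 mm across, 10 mm high; its centre.
- mug_mid (a point): Bystander: an upright white mug, 76 mm in diameter, 85 mm high; its centre.
Mind the look-alikes: they are no part of the job. Leave any turquoise look-alike of the gauge_rod alone.

How it is judged:
By the outcome, as a careful person would: the job done as asked, in the order asked, and still so for the second after the job is handed in, while the arm keeps its last pose, push and grip.
It also fails if it takes over 53 s, if anything falls off the work surface, if the arm or the gripper's body presses on something with over 40 N, if the wrist force passes 120 N, or if a joint passes its speed limit or range.

### The arm

A 6-joint arm with a two-finger parallel gripper is mounted at the origin on the work surface. World frame = base frame: x ahead of the robot, y to its left, z up, the work surface at z = 0. Lengths are in m, angles in degrees, forces in N, time in s.
With the tool pointing down it reaches from about 0.225 to 0.725 m from the base axis. Payload 3.1 kg.
Tool frame: the origin (TCP) lies midway between the tips of the shut fingers; the grasp point (between the pads) lies behind it (ctrl.pinch_z is the z of the grasp point in the tool frame, in m); z points along the fingers, y is the direction in which the jaws open and shut (so a half turn about z gives the same grasp; the last joint's range is limited). The gripper opens to 85 mm and grips with 20 to 120 N. Pads are 22 mm wide; open, the fingers measure 114 mm over their backs; the gripper's body (76 mm by 85 mm) begins 54 mm behind the grasp point. The pads swing forward as they close: fully open they stand 13 mm farther back than shut.
Start: joints at [-81.062, 2.75, 5.684, 92.934, 0, 82.678], TCP at [0.147, -0.504, 0.199] pointing down, gripper open.
Joint ranges: [-166.93, 166.93], [-56.73, 111.36], [-69.38, 81.34], [-121.58, 131.49], [-85.45, 84.26], [-180, 180]. Speed limits (degrees/s): [159.86, 159.86, 180, 180, 180, 180].

### API

Orientations are given as [roll, pitch, yaw] about the fixed x, y, z axes, in that order (R = Rz(yaw) Ry(pitch) Rx(roll)).
In Python, from cell import ctrl gives the robot as it stands. The module is installed in compiled form; this text tells all that it offers.
- The arm moves only by the shell command python3 -m inch 'ROWS'. ROWS is JSON, a list of rows, each an object with "linear": the shift along the tool's x, y, z in cm, a list of three; "dr": the turn, a rotation vector about the tool's x, y, z in degrees, a list of three; "fingers": the finger opening in cm, from 0 to 8.54. In form: [{"linear": [x, y, z], "dr": [ax, ay, az], "fingers": fingers}, ...]. A call has 1 to 8 rows; each row shifts and turns the commanded pose from where the row before left it, along the tool's axes as they then stand; what a row does not reach is not made up. A row lasts 1/10 s, in which the tool goes at most 50 mm and 8.59 degrees, less where a joint would pass 70% of its speed; a pose out of reach is approached as far as the arm can. A call is refused whole if a number of a shift passes 5 or a number of a turn 8.59, either way. A call with a gripper value outside its range is refused whole. The fingers move at their own pace and stop on an object; the grip force is fixed at half the most. Time passes only in rows, so rows that do not move let the fingers close. It gives the time, the measured TCP pose, the force and the opening at its end, in the units of the state.
- ctrl.get_state(): the state, without advancing time (a new reading comes with each control period).
- ctrl.grab_frame(name): name is "scene" or "side" or "wrist"; returns a dict with "color" (480x640x3 uint8, red, green, blue), "range_z" (480x640 float32, m along the optical axis (not along the pixel's ray), 0 where there is no reading), "fx", "fy", "cx", "cy" (pixels), "cam_to_world" (4x4, takes a point from camera to world coordinates). Camera axes: x right, y down, z forward; pixel columns grow to the right and rows downward; lengths in m; the calibration is good to about 2 mm. A picture is of the moment at which its call begins.
- ctrl.job_done(): hands the job in, once; it reports no verdict.
The state is a dict: "time_s": time; "joint_positions": joint angles; "qvel": joint speeds; "effort": joint torques, N m; "tcp_pos": TCP position; "tool_rot": TCP orientation; "ft_force": force on the tool from outside, world axes, zero at the start; "ft_torque": the same for the moment, N m; "gripper_width": finger opening in m.
Only numpy, scipy, OpenCV 4.12 (cv2) and the standard library are available. Lean on these libraries where they do the work, as an engineer would, in place of code of your own. Each camera call takes 0.05 s, during which the arm holds its last target. There are 200 camera calls.

## Working session

There is one attempt and no reset: what is moved stays moved. The work goes in short steps, Python scripts to look and compute and a shell command to move; the robot and the scene stay as the last step left them, time stands still between calls to the robot, and variables do not carry over. Pictures are saved under pics/ and viewed, about 8 in all and at most 12, crops included, and the job is handed in when it is done.

```bash
mkdir -p pics; cat > h.py <<'E'
import numpy as np,cv2
from cell import ctrl
from scipy.spatial.transform import Rotation as R
def grab(n,save=None):
    f=ctrl.grab_frame(n)
    if save: cv2.imwrite('pics/'+save,f['color'][:,:,::-1]); np.savez('pics/'+save[:-4],**f)
    return f
def ray(f,u,v):
    T=f['cam_to_world'];d=T[:3,:3]@np.array([(u-f['cx'])/f['fx'],(v-f['cy'])/f['fy'],1.]);return T[:3,3],d
def onz(f,u,v,z):
    o,d=ray(f,u,v);return o+d*(z-o[2])/d[2]
def cloud(f):
    v,u=np.mgrid[0:480,0:640];z=f['range_z'];T=f['cam_to_world']
    p=np.stack([(u-f['cx'])/f['fx']*z,(v-f['cy'])/f['fy']*z,z],-1);return p@T[:3,:3].T+T[:3,3]
E
python3 - <<'E'
from h import *
for n in('scene','side'):
    f=grab(n,n+'0.png');print(n,f['cam_to_world'].round(3).tolist(),f['fx'],f['cx'],f['cy'])
s=ctrl.get_state();print(s,ctrl.pinch_z)
E
```

```text
scene [[0.217, 0.815, -0.537, 1.088], [0.976, -0.19, 0.107, -0.075], [-0.015, -0.547, -0.837, 0.989], [0.0, 0.0, 0.0, 1.0]] 476.6173836518216 316.31772701001023 241.08684048974794
side [[-0.689, -0.514, 0.511, -0.144], [-0.724, 0.468, -0.507, 0.62], [0.021, -0.719, -0.695, 0.923], [0.0, 0.0, 0.0, 1.0]] 485.26815817754067 329.78546754406716 231.9590050520994
{'time_s': 0.1, 'joint_positions': array([-8.10615971e+01,  2.78968191e+00,  5.60140851e+00,  9.29330817e+01,
       -2.33032469e-03,  8.26783160e+01]), 'qvel': array([-0.00599778, -0.03758394,  0.26229889, -0.01076423, -0.14932854,
       -0.00421345]), 'effort': array([ 2.91286808e-03, -3.39849079e+01,  3.20936465e+01,  1.57494337e-02,
       -1.39775930e-04,  6.07750351e-06]), 'tcp_pos': array([ 0.14688377, -0.50339736,  0.19833207]), 'tool_rot': array([-1.79879337e+02, -1.31541596e-02,  1.62600755e+01]), 'ft_force': array([ 0.19986361,  0.73238334, -0.63069039]), 'ft_torque': array([ 0.0353005 , -0.02390159, -0.00229406]), 'gripper_width': 0.08557232038488774} -0.0187
```

View pics/scene0.png

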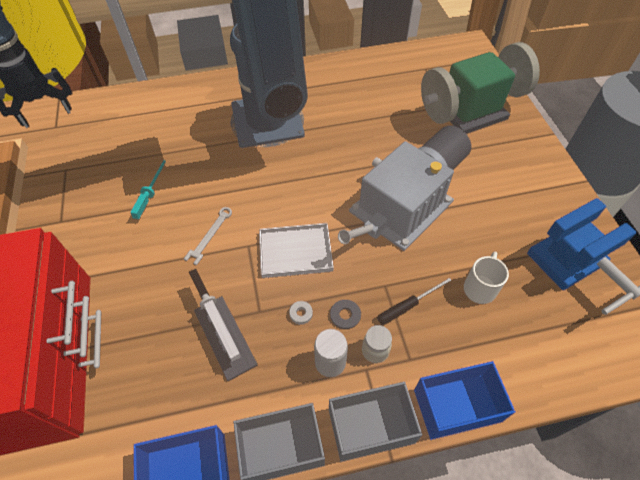

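View pics/side0.png

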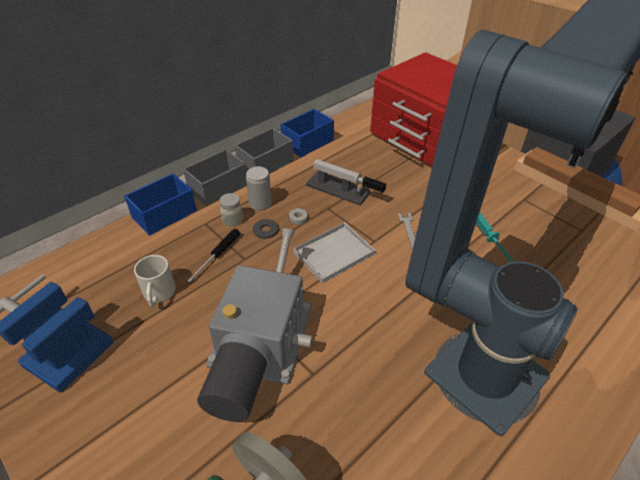

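The scene view shows the holder with the black handle at about (198,283), the sheath at (222,332), the tray at (296,250), the tube mouth at (344,237) and the gear unit at (405,190). The turquoise look-alike is at (145,200). Next I'll measure these from the depth image.

```bash
cat > m.py <<'E'
from h import *
f=dict(np.load('pics/scene0.npz'));P=cloud(f);C=f['color'].astype(int)
g=dict(np.load('pics/side0.npz'));Q=cloud(g);D=g['color'].astype(int)
def box(P,C,u0,u1,v0,v1,lo,hi,cond=None):
    m=np.zeros(P.shape[:2],bool);m[v0:v1,u0:u1]=1
    m&=(P[...,2]>lo)&(P[...,2]<hi)
    if cond is not None:m&=cond
    return P[m]
def line(p):
    c=p.mean(0);q=p-c;w=np.linalg.svd(q,full_matrices=False)[2][0];t=q@w;return c,w,t.min(),t.max(),len(p)
for nm,PP,CC,b in(('scene',P,C,(180,260,262,385)),('side',Q,D,(300,392,150,205))):
    sheath=box(PP,CC,*b,.071,.082,CC.min(-1)>110);print(nm,'sheathtop',line(sheath))
    h=box(PP,CC,*b,.055,.095,CC.max(-1)<50);print('handle',line(h),np.percentile(h[:,2],[5,50,95]))
# tray corners
m=((C.min(-1)>90)&(P[...,2]<.03)&(P[...,2]>-.005)).astype(np.uint8);m[:215]=0;m[285:]=0;m[:,:250]=0;m[:,342:]=0
c=max(cv2.findContours(m,0,2)[0],key=cv2.contourArea);r=cv2.minAreaRect(np.array([onz(f,*q[0],.018)[:2] for q in c],np.float32)*1000);print('tray',r)
for nm,PP,b in(('scene',P,(325,390,215,265)),('side',Q,(270,300,215,280))):
    t=box(PP,None,*b,.03,.14);i=t[:,2].argmax();print(nm,'tube',line(t),t[i])
t=box(P,None,350,460,140,250,.14,.15);print('unit top',cv2.minAreaRect((t[:,:2]*1000).astype(np.float32)))
for u,v in((344,237),(340,235),(350,233),(345,245)):print(onz(f,u,v,.112),P[v,u])
s=lambda im,u0,v0,u1,v1,n:cv2.resize(im[v0:v1,u0:u1,::-1].astype(np.uint8),(n,n*(v1-v0)//(u1-u0)),interpolation=cv2.INTER_CUBIC)
a=s(C,320,205,400,265,400);b=s(D,260,215,340,275,400);d=s(C,180,260,260,320,400);e=s(D,310,150,390,210,400)
cv2.imwrite('pics/c1.png',np.vstack([np.hstack([a,b]),np.hstack([d,e])]))
E
python3 m.py
```

```text
scene sheathtop (array([ 0.66263298, -0.19734928,  0.07586405]), array([9.55460764e-01, 2.95117730e-01, 5.03201618e-04]), np.float64(-0.08711307200357896), np.float64(0.07339339997960352), 669)m.py:10: RuntimeWarning: Mean of empty slice.
  c=p.mean(0);q=p-c;w=np.linalg.svd(q,full_matrices=False)[2][0];t=q@w;return c,w,t.min(),t.max(),len(p)
  ret = um.true_divide(
Traceback (most recent call last):
  File "m.py", line 13, in <module>
    h=box(PP,CC,*b,.055,.095,CC.max(-1)<50);print('handle',line(h),np.percentile(h[:,2],[5,50,95]))
                                                           ~~~~^^^
  File "m.py", line 10, in line
    c=p.mean(0);q=p-c;w=np.linalg.svd(q,full_matrices=False)[2][0];t=q@w;return c,w,t.min(),t.max(),len(p)
                        ~~~~~~~~~~~~~~~~~~~~~~~~~~~~~~~~~~~~~~~^^^
IndexError: index 0 is out of bounds for axis 0 with size 0
```

```bash
python3 - <<'E'
s=open('m.py').read()
s=s.replace("c=p.mean(0)","\n    if len(p)<3:return 'none'\n    c=p.mean(0)").replace("print('handle',line(h),np.percentile(h[:,2],[5,50,95]))","print('handle',line(h))").replace("i=t[:,2].argmax();","").replace(",t[i])",")").replace("CC.max(-1)<50","CC.max(-1)<65")
s+="\nfor v in range(270,300,4):\n  u=191+(v-270)*14//30;print(u,v,C[v,u],P[v,u].round(3),onz(f,u,v,.078).round(3))\n"
open('m.py','w').write(s)
E
python3 m.py
```

```text
scene sheathtop (array([ 0.66263298, -0.19734928,  0.07586405]), array([9.55460764e-01, 2.95117730e-01, 5.03201618e-04]), np.float64(-0.08711307200357896), np.float64(0.07339339997960352), 669)
handle none
side sheathtop (array([ 0.66106491, -0.19490301,  0.07540127]), array([-9.58511425e-01, -2.85054048e-01,  1.95642231e-04]), np.float64(-0.0730167128810378), np.float64(0.08777612036866751), 256)
handle (array([ 0.54182004, -0.22849446,  0.06932189]), array([-0.94272291, -0.33344265,  0.0094606 ]), np.float64(-0.035646989058079975), np.float64(0.03160269450412045), 206)
tray ((472.75372314453125, -8.4073486328125), (229.62339782714844, 196.8847198486328), 76.84829711914062)
scene tube (array([0.48940234, 0.1614337 , 0.06929734]), array([ 0.45597212, -0.76923463,  0.4476243 ]), np.float64(-0.08209710014619154), np.float64(0.09031274870364749), 625)
side tube (array([0.46926506, 0.16076293, 0.10408688]), array([-0.73792142,  0.63788478,  0.22039731]), np.float64(-0.08394732799895768), np.float64(0.09355302356713337), 578)
unit top ((404.5898132324219, 351.4989013671875), (27.026918411
[... 154 characters left out ...]
[0.51707159 0.09270127 0.10411556]
[0.52200012 0.11411654 0.112     ] [0.52533672 0.11300209 0.11716788]
[0.55015613 0.09543291 0.112     ] [0.48269635 0.11680171 0.00204785]
191 270 [113  87  66] [ 0.466 -0.26  -0.002] [ 0.516 -0.245  0.078]
192 274 [71 58 50] [ 0.526 -0.244  0.077] [ 0.527 -0.244  0.078]
194 278 [76 63 56] [ 0.536 -0.241  0.074] [ 0.538 -0.24   0.078]
196 282 [72 58 51] [ 0.547 -0.237  0.075] [ 0.549 -0.237  0.078]
198 286 [75 60 53] [ 0.559 -0.233  0.076] [ 0.559 -0.233  0.078]
200 290 [75 63 56] [ 0.569 -0.23   0.076] [ 0.57  -0.23   0.078]
202 294 [74 62 57] [ 0.581 -0.226  0.078] [ 0.581 -0.226  0.078]
204 298 [173 164 155] [ 0.588 -0.224  0.072] [ 0.591 -0.223  0.078]
```

View pics/c1.png

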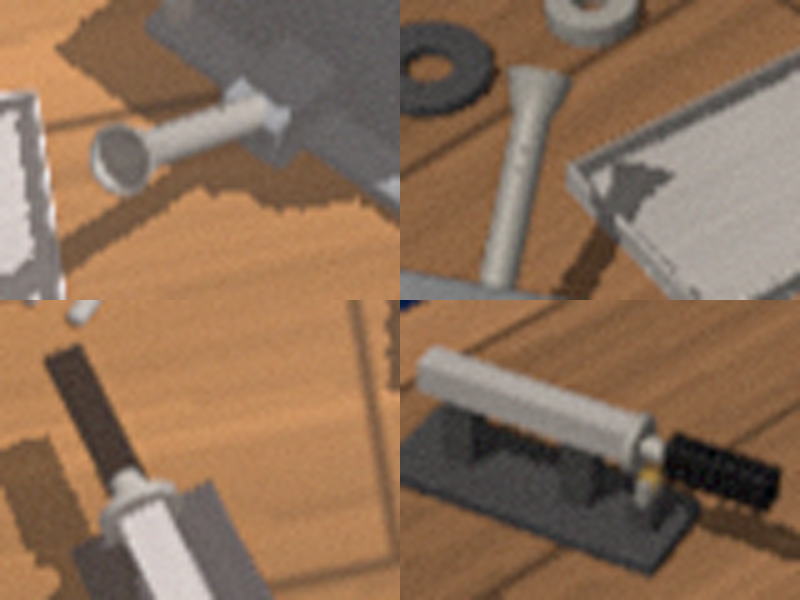

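The crops show the rim centre at about scene (345,236.6) and side (288,230.6). The tube runs towards its foot at about scene (373,226.4) and side (279.6,272). The handle and collar show clearly, and the roller sits below the mouth. I'll triangulate the tube and tidy up the tray measurement.

```bash
cat > t.py <<'E'
from h import *
f=dict(np.load('pics/scene0.npz'));g=dict(np.load('pics/side0.npz'))
def tri(a,b):
    o1,d1=ray(f,*a);o2,d2=ray(g,*b);A=np.stack([d1,-d2],1);s=np.linalg.lstsq(A,o2-o1,rcond=None)[0]
    p,q=o1+s[0]*d1,o2+s[1]*d2;return (p+q)/2,np.linalg.norm(p-q)
M=tri((345,236.6),(288,230.6));print('mouth',M,onz(f,345,236.6,.112),onz(g,288,230.6,.112))
# axis: plane of each view's image line -> intersect plane normals
def pl(f,a,b):
    n=np.cross(ray(f,*a)[1],ray(f,*b)[1]);return n/np.linalg.norm(n)
d=np.cross(pl(f,(345,236.6),(373,226.4)),pl(g,(288,230.6),(279.6,272)));d/=np.linalg.norm(d);print('axis',d,np.degrees(np.arcsin(d[2])),np.degrees(np.arctan2(d[1],d[0])))
for n,k,b in(('scene',f,(340,376,222,246)),('side',g,(276,296,226,272))):
    P=cloud(k);m=np.zeros((480,640),bool);m[b[2]:b[3],b[0]:b[1]]=1;p=P[m&(P[...,2]>.04)&(P[...,2]<.13)]
    r=p-M[0];h=np.array([d[0],d[1],0]);h/=np.linalg.norm(h)
    for it in range(3):
        a=h*np.cos(np.radians(35))+np.array([0,0,-np.sin(np.radians(35))])
        s=r@a;e=np.linalg.norm(r-s[:,None]*a,axis=1);q=p[(s>.03)&(s<.11)&(e<.02)]
        if len(q)<20:break
        w=np.linalg.svd(q-q.mean(0),full_matrices=False)[2][0]
        print(n,len(q),q.mean(0),w*np.sign(-w[2]),np.degrees(np.arctan2(*(w*np.sign(-w[2]))[1::-1])));break
# unit yaw from side/scene top face
P=np.concatenate([cloud(f).reshape(-1,3),cloud(g).reshape(-1,3)])
t=P[(P[:,2]>.138)&(P[:,2]<.152)&(P[:,0]>.25)&(P[:,0]<.55)&(P[:,1]>.1)&(P[:,1]<.4)];print(len(t),cv2.minAreaRect((t[:,:2]*1000).astype(np.float32)))
for n,k,b in(('scene',f,(255,336,220,280)),('side',g,(292,378,222,280))):
    P=cloud(k);m=np.zeros((480,640),np.uint8);m[b[2]:b[3],b[0]:b[1]]=1;c=k['color'].astype(int)
    m&=((c.max(-1)-c.min(-1)<30)&(P[...,2]<.03)).astype(np.uint8);m=cv2.morphologyEx(m,2,np.ones((3,3)))
    c=max(cv2.findContours(m,0,2)[0],key=cv2.contourArea);print('tray',n,cv2.minAreaRect(np.array([onz(k,*q[0],.016)[:2] for q in c],np.float32)*1000))
E
python3 t.py
```

```text
mouth (array([0.52636909, 0.10010751, 0.10962959]), np.float64(0.003115460057866938)) [0.52879335 0.10092292 0.112     ] [0.52383158 0.10014937 0.112     ]
axis [ 0.46654735 -0.67592318  0.57049226] 34.78455984135265 -55.38511706682757
238 ((403.8345031738281, 351.92742919921875), (25.806814193725586, 27.91452407836914), 57.41242980957031)
tray scene ((475.884521484375, -6.6796722412109375), (170.79360961914062, 137.2841796875), 82.83653259277344)
tray side ((466.60821533203125, -0.9820785522460938), (179.4317626953125, 139.89341735839844), 83.12661743164062)
```

```bash
python3 -m inch '[{"linear":[3.87,-2.13,0],"dr":[0,0,0],"fingers":8.5},{"linear":[3.87,-2.13,0],"dr":[0,0,0],"fingers":8.5},{"linear":[3.87,-2.13,0],"dr":[0,0,0],"fingers":8.5},{"linear":[3.87,-2.13,0],"dr":[0,0,0],"fingers":8.5},{"linear":[3.87,-2.13,0],"dr":[0,0,0],"fingers":8.5},{"linear":[3.87,-2.13,0],"dr":[0,0,0],"fingers":8.5},{"linear":[3.87,-2.13,0],"dr":[0,0,0],"fingers":8.5},{"linear":[3.87,-2.13,0],"dr":[0,0,0],"fingers":8.5}]'
python3 -m inch '[{"linear":[3.8,0.58,0.9],"dr":[0,0,0],"fingers":8.5},{"linear":[3.8,0.58,0.9],"dr":[0,0,0],"fingers":8.5},{"linear":[3.8,0.58,0.9],"dr":[0,0,0],"fingers":8.5},{"linear":[3.8,0.58,0.9],"dr":[0,0,0],"fingers":8.5},{"linear":[0,0,0],"dr":[0,0,0],"fingers":8.5},{"linear":[0,0,0],"dr":[0,0,0],"fingers":8.5}]'
cat >> h.py <<'E'
def to(pos,Rt=None,grasp=False):
    """tool-axis shift (cm) and rotvec (deg) from measured pose to the target TCP (or grasp point) pose"""
    s=ctrl.get_state();R0=R.from_euler('xyz',s['tool_rot'],degrees=True);p=np.array(s['tcp_pos'])
    if Rt is None:Rt=R0
    pos=np.array(pos)
    if grasp:pos=pos-Rt.apply([0,0,ctrl.pinch_z])
    print('t',round(s['time_s'],2),'p',p.round(4),'rot',s['tool_rot'].round(2),'F',s['ft_force'].round(1),'w',round(s['gripper_width'],4))
    print('shift cm',(R0.inv().apply(pos-p)*100).round(2),'rotvec',np.degrees((R0.inv()*Rt).as_rotvec()).round(2))
def tool(d,down):
    x=np.array(d)/np.linalg.norm(d);z=np.array(down)-x*np.dot(x,down);z/=np.linalg.norm(z);return R.from_matrix(np.stack([x,np.cross(z,x),z],1))
E
python3 - <<'E'
from h import *
to([.552,-.230,.066],tool([.957,.29,0],[0,0,-1]),True)
f=grab('wrist','w1.png');P=cloud(f);C=f['color'].astype(int)
m=(P[...,2]>.06)&(P[...,2]<.09)&(C.max(-1)<110)
m[:, :]&=(abs(P[...,0]-.55)<.06)&(abs(P[...,1]+.23)<.05)
p=P[m];c=p.mean(0);w=np.linalg.svd(p-c,full_matrices=False)[2][0];print(len(p),c,w,np.percentile((p-c)@w,[1,99]),cv2.minAreaRect((p[:,:2]*1000).astype(np.float32)))
E
```

```text
time_s: 0.9
tcp_pos: [0.3973, -0.2521, 0.1989]
tool_rot: [-180.0, 0.0, 16.3]
ft_force: [0.9, -0.4, 0.6]
gripper_width: 0.0853
time_s: 1.5
tcp_pos: [0.5483, -0.2327, 0.1614]
tool_rot: [-179.8, 0.2, 16.3]
ft_force: [0.3, 0.1, 0.8]
gripper_width: 0.085
t 1.5 p [ 0.5483 -0.2327  0.1614] rot [-179.84    0.18   16.33] F [0.3 0.1 0.8] w 0.085
shift cm [ 0.46 -0.12 11.41] rotvec [-0.16  0.18 -0.53]
1969 [ 0.55244958 -0.23243122  0.0757008 ] [-0.96867246 -0.2458648   0.03498805] [-0.05133981  0.03646947] ((559.4486083984375, -230.87835693359375), (90.23684692382812, 24.09469223022461), 11.051925659179688)
```

View pics/w1.png

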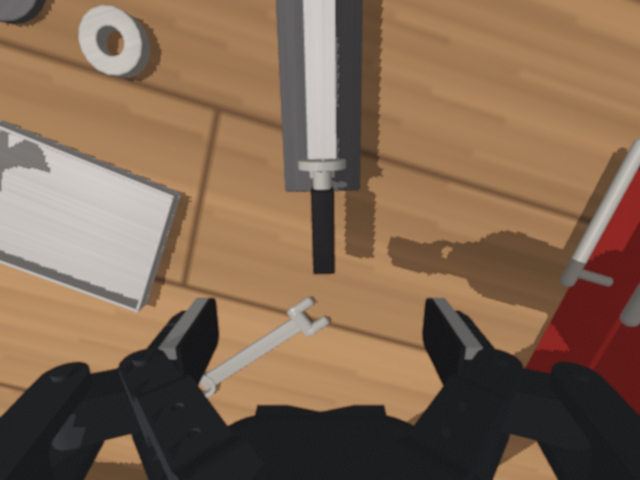

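The wrist view shows the handle at px (311–335, 190–272), with the collar at (322,165) above it. The wrench lies clear near (305,315), flat on the bench, and the toolbox handle is at (575,275).

```bash
python3 - <<'E'
from h import *
f=dict(np.load('pics/w1.npz'));P=cloud(f)
for u,v in((321,190),(324,272),(322.5,231),(311,231),(334,231),(321,10)):print(onz(f,u,v,.078).round(4))
print('collar',onz(f,322,165,.084), 'box handle',P[275,572],P[240,590],'wrench',P[318,322])
C=f['color'].astype(int);g=C.max(-1)<60;g[:185]=0;g[276:]=0;g[:,:300]=0;g[:,345:]=0
v,u=np.nonzero(g);print(u.mean(),v.mean(),len(u),onz(f,u.mean(),v.mean(),.078))
E
```

```text
[ 0.5806 -0.2223  0.078 ]
[ 0.5188 -0.2428  0.078 ]
[ 0.5508 -0.2322  0.078 ]
[ 0.5483 -0.2238  0.078 ]
[ 0.5533 -0.2406  0.078 ]
[ 0.6916 -0.1897  0.078 ]
collar [ 0.59867809 -0.21769138  0.084     ] box handle [ 0.56753783 -0.45034208  0.05641164] [ 0.60005853 -0.44959018  0.05639158] wrench [ 0.43972843 -0.26463749  0.0059959 ]
322.70535714285717 230.44642857142858 1680 [ 0.55127289 -0.23220575  0.078     ]
```

```bash
python3 -m inch '[{"linear":[0.46,0.02,2.5],"dr":[0,0,-0.6],"fingers":8.5},{"linear":[0,0,2.5],"dr":[0,0,0],"fingers":7},{"linear":[0,0,2.5],"dr":[0,0,0],"fingers":6},{"linear":[0,0,2],"dr":[0,0,0],"fingers":5},{"linear":[0,0,1.9],"dr":[0,0,0],"fingers":5},{"linear":[0,0,0],"dr":[0,0,0],"fingers":5},{"linear":[0,0,0],"dr":[0,0,0],"fingers":5}]'
python3 -c "
from h import *
to([.552,-.2315,.066],tool([.956,.293,0],[0,0,-1]),True)"
```

```text
time_s: 2.25
tcp_pos: [0.5526, -0.2328, 0.0506]
tool_rot: [180.0, -0.0, 16.8]
ft_force: [0.0, -0.2, -0.1]
gripper_width: 0.0503
t 2.25 p [ 0.5526 -0.2328  0.0506] rot [ 1.7997e+02 -2.0000e-02  1.6800e+01] F [ 0.  -0.2 -0.1] w 0.0503
shift cm [-0.02 -0.15  0.33] rotvec [ 0.03 -0.02 -0.24]
```

Aligned. Now I'll close the gripper.

```bash
python3 -m inch '[{"linear":[0,-0.12,0.3],"dr":[0,0,-0.2],"fingers":4},{"linear":[0,0,0],"dr":[0,0,0],"fingers":3},{"linear":[0,0,0],"dr":[0,0,0],"fingers":1},{"linear":[0,0,0],"dr":[0,0,0],"fingers":0},{"linear":[0,0,0],"dr":[0,0,0],"fingers":0},{"linear":[0,0,0],"dr":[0,0,0],"fingers":0},{"linear":[0,0,0],"dr":[0,0,0],"fingers":0},{"linear":[0,0,0],"dr":[0,0,0],"fingers":0}]'
python3 -c "
from h import *
to([.552,-.2315,.066],tool([.956,.293,0],[0,0,-1]),True)"
```

```text
time_s: 3.05
tcp_pos: [0.553, -0.2312, 0.0463]
tool_rot: [-180.0, 0.0, 17.1]
ft_force: [0.1, 0.1, -0.4]
gripper_width: -0.0001
t 3.05 p [ 0.553  -0.2312  0.0463] rot [-1.7999e+02  1.0000e-02  1.7060e+01] F [ 0.1  0.1 -0.4] w -0.0001
shift cm [-0.11  0.   -0.1 ] rotvec [-0.01  0.01  0.02]
```

The gripper closed to zero, so it isn't holding the handle. I'll look.

```bash
python3 - <<'E'
from h import *
a=grab('wrist','w2.png');b=grab('side','s2.png');c=grab('scene','sc2.png')
s=lambda im,u0,v0,u1,v1:cv2.resize(im['color'][v0:v1,u0:u1,::-1],(400,300),interpolation=cv2.INTER_CUBIC)
cv2.imwrite('pics/c2.png',np.vstack([np.hstack([s(a,0,0,640,480),s(b,300,130,420,220)]),np.hstack([s(c,150,240,270,330),s(a,240,180,400,300)])]))
E
```

```text
(no output)
```

View pics/c2.png

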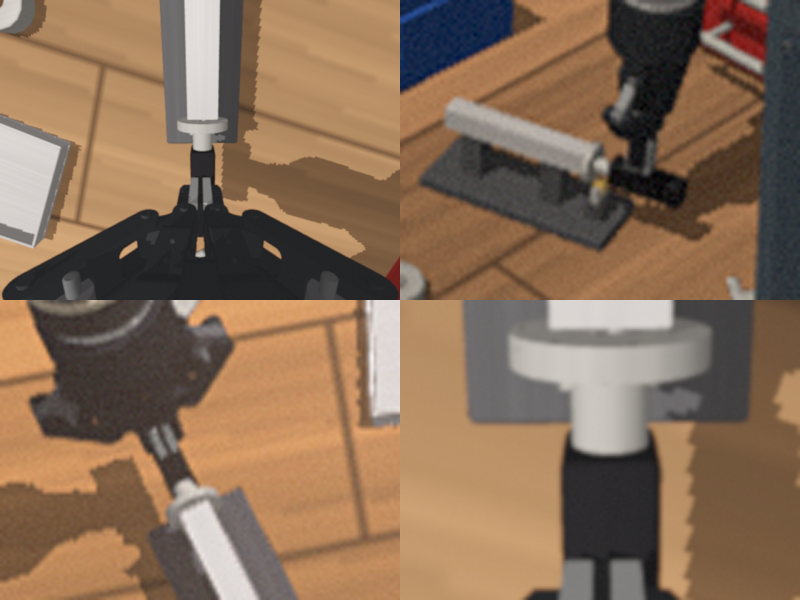

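The pads look shut just above the handle: in the wrist view they overlap its end, and in the side view they end at its top. I'll check heights by depth.

```bash
python3 - <<'E'
from h import *
f=dict(np.load('pics/w2.npz'));P=cloud(f)
for v in range(235,330,6):print(v,[ (u,P[v,u].round(3).tolist(),f['color'][v,u].tolist()) for u in(312,322,329)])
g=dict(np.load('pics/side0.npz'));g2=dict(np.load('pics/s2.npz'))
Q=cloud(g2)
for u,v in((361,170),(367,165),(371,174),(373,176),(376,172),(380,186)):print(u,v,Q[v,u].round(3),g2['color'][v,u])
E
```

```text
235 [(312, [0.581, -0.217, 0.069], [195, 191, 184]), (322, [0.583, -0.221, 0.071], [200, 194, 188]), (329, [0.584, -0.224, 0.072], [177, 173, 167])]
241 [(312, [0.579, -0.218, 0.072], [54, 53, 51]), (322, [0.58, -0.222, 0.071], [148, 144, 138]), (329, [0.581, -0.225, 0.073], [113, 109, 105])]
247 [(312, [0.578, -0.219, 0.076], [44, 43, 44]), (322, [0.579, -0.223, 0.076], [44, 41, 43]), (329, [0.58, -0.226, 0.076], [41, 39, 42])]
253 [(312, [0.575, -0.219, 0.076], [45, 43, 45]), (322, [0.576, -0.224, 0.075], [43, 41, 43]), (329, [0.577, -0.226, 0.076], [42, 41, 44])]
259 [(312, [0.572, -0.22, 0.076], [45, 44, 46]), (322, [0.574, -0.224, 0.077], [43, 42, 44]), (329, [0.575, -0.227, 0.077], [42, 41, 43])]
265 [(312, [0.57, -0.221, 0.077], [44, 43, 45]), (322, [0.571, -0.225, 0.077], [45, 43, 45]), (329, [0.572, -0.228, 0.077], [43, 42, 44])]
271 [(312, [0.567, -0.222, 0.077], [45, 43, 45]), (322, [0.568, -0.226, 0.076], [43, 42, 43]), (329, [0.569, -0.229, 0.076], [45, 42, 45])]
277 [(312, [0.565, -0.222, 0.077], [46, 44, 46]), (322, [0.566, -0.227, 0.076], [45, 43, 45]), (329, [0.567, 
[... 744 characters left out ...]
, 125])]
313 [(312, [0.564, -0.223, 0.108], [128, 128, 126]), (322, [0.565, -0.227, 0.107], [32, 31, 31]), (329, [0.565, -0.229, 0.107], [129, 128, 126])]
319 [(312, [0.564, -0.224, 0.111], [113, 112, 111]), (322, [0.564, -0.227, 0.11], [32, 32, 31]), (329, [0.565, -0.229, 0.111], [128, 127, 126])]
325 [(312, [0.564, -0.223, 0.116], [125, 123, 122]), (322, [0.565, -0.227, 0.116], [36, 36, 36]), (329, [0.566, -0.229, 0.116], [172, 170, 168])]
361 170 [ 0.673 -0.321 -0.001] [143 100  69]
367 165 [ 0.528 -0.175  0.169] [56 56 54]
371 174 [ 0.547 -0.218  0.107] [22 23 19]
373 176 [ 0.542 -0.222  0.101] [41 35 38]
376 172 [ 0.545 -0.237  0.106] [54 52 45]
380 186 [ 0.521 -0.231  0.073] [22 19 17]
```

```bash
python3 - <<'E'
from h import *
for n in('w1','w2'):
    f=dict(np.load(f'pics/{n}.npz'));P=cloud(f)
    s={'w1':np.array([.5483,-.2327,.1614]),'w2':np.array([.553,-.2312,.0463])}[n]
    yaw=np.radians(17);q=P-s;X=np.stack([q[...,0]*np.cos(yaw)+q[...,1]*np.sin(yaw),q[...,0]*np.sin(yaw)-q[...,1]*np.cos(yaw),-q[...,2]],-1)
    m=(f['range_z']>0)&(f['range_z']<.25)&(abs(X[...,0])<.03)&(X[...,2]<.02);
    for sgn in(1,-1):
        k=m&(X[...,1]*sgn>0);p=X[k];j=p[:,2]>np.percentile(p[:,2],97);print(n,sgn,len(p),'max toolz',p[:,2].max(),p[j].mean(0))
f=dict(np.load('pics/w2.npz'))
for v in(290,300,320):
  print(v,[(u,X[v,u].round(3).tolist(),int(f['color'][v,u].mean())) for u in range(296,350,4)])
E
python3 -m inch '[{"linear":[0,0,-0.01],"dr":[0,0,0],"fingers":0}]'
```

```text
w1 1 31678 max toolz -0.043909487369211464 [ 0.00471719  0.04341196 -0.05307136]
w1 -1 32380 max toolz -0.04405832267145393 [ 0.00580498 -0.04550642 -0.05336628]
w2 1 33636 max toolz -0.006760821201078439 [ 0.01985099  0.00502535 -0.0288747 ]
w2 -1 35078 max toolz -0.008830058382653501 [ 0.01983491 -0.00451487 -0.03010365]
290 [(296, [-0.029, -0.018, 0.046], 152), (300, [-0.029, -0.015, 0.047], 152), (304, [-0.029, -0.013, 0.047], 144), (308, [0.012, -0.006, -0.041], 127), (312, [0.012, -0.005, -0.042], 126), (316, [0.012, -0.003, -0.042], 107), (320, [0.013, -0.001, -0.042], 38), (324, [0.012, 0.0, -0.042], 93), (328, [0.013, 0.002, -0.042], 126), (332, [0.013, 0.003, -0.042], 126), (336, [0.013, 0.005, -0.042], 105), (340, [0.007, 0.007, -0.031], 24), (344, [0.006, 0.009, -0.028], 126), (348, [-0.029, 0.018, 0.047], 156)]
300 [(296, [0.009, -0.011, -0.043], 39), (300, [0.009, -0.01, -0.043], 39), (304, [0.013, -0.008, -0.051], 118), (308, [0.013, -0.006, -0.051], 127), (312, [0.013, -0.005, -0.051], 127), (316, [0.013, -0.003, -0.051], 100), (320, [0.012, -0.001, -0.05], 37), (324,
[... 166 characters left out ...]
5), (344, [0.009, 0.008, -0.043], 35), (348, [0.009, 0.01, -0.043], 35)]
320 [(296, [0.008, -0.01, -0.059], 36), (300, [0.009, -0.009, -0.059], 49), (304, [0.012, -0.007, -0.065], 118), (308, [0.013, -0.006, -0.066], 121), (312, [0.013, -0.004, -0.066], 110), (316, [0.013, -0.003, -0.066], 68), (320, [0.012, -0.001, -0.066], 31), (324, [0.013, -0.0, -0.067], 69), (328, [0.013, 0.001, -0.066], 127), (332, [0.013, 0.003, -0.066], 127), (336, [0.012, 0.004, -0.065], 117), (340, [0.008, 0.006, -0.058], 62), (344, [0.008, 0.007, -0.058], 36), (348, [0.008, 0.009, -0.059], 34)]
time_s: 3.3
tcp_pos: [0.553, -0.2312, 0.0465]
tool_rot: [-180.0, 0.0, 17.1]
ft_force: [0.5, -0.4, 1.2]
gripper_width: 0.0
```

Depth shows the actual fingertips about 31 mm behind the stated TCP: at tool z about −44 mm fully open, and shut they sit right on top of the handle at z≈0.077. So the pads closed over the handle without touching it. I'll open, go 3 cm lower and close again.

```bash
python3 -m inch '[{"linear":[0,0,-0.5],"dr":[0,0,0],"fingers":5},{"linear":[0,0,0],"dr":[0,0,0],"fingers":5},{"linear":[0,0,0],"dr":[0,0,0],"fingers":5},{"linear":[0,0,0],"dr":[0,0,0],"fingers":5},{"linear":[-0.1,0,1.2],"dr":[0,0,0],"fingers":5},{"linear":[0,0,1.2],"dr":[0,0,0],"fingers":5},{"linear":[0,0,1.1],"dr":[0,0,0],"fingers":5},{"linear":[0,0,0],"dr":[0,0,0],"fingers":5}]'
python3 - <<'E'
from h import *
f=grab('wrist','w3.png');g=grab('side')
s=lambda im,u0,v0,u1,v1:cv2.resize(im['color'][v0:v1,u0:u1,::-1],(400,300),interpolation=cv2.INTER_CUBIC)
cv2.imwrite('pics/c3.png',np.hstack([s(f,160,120,480,360),s(g,320,130,400,190)]))
E
```

```text
time_s: 4.1
tcp_pos: [0.5496, -0.2302, 0.0129]
tool_rot: [-179.7, 0.2, 17.1]
ft_force: [0.0, 0.7, -0.1]
gripper_width: 0.0501
```

View pics/c3.png

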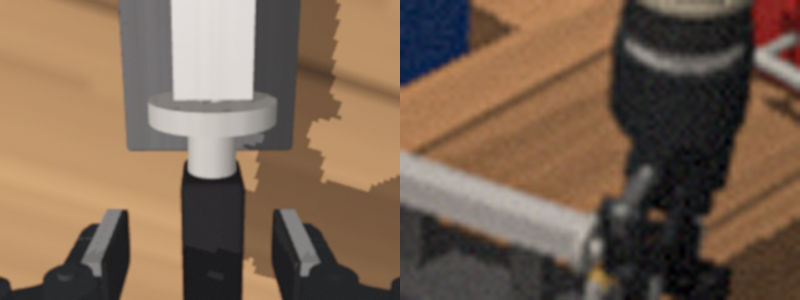

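The open fingers now straddle the handle, at crop px (115,240) and (285,240), and the handle is centred between them at 212. Closing.

```bash
python3 -m inch '[{"linear":[0,0,0],"dr":[0,0,0],"fingers":3},{"linear":[0,0,0],"dr":[0,0,0],"fingers":1.5},{"linear":[0,0,0],"dr":[0,0,0],"fingers":0},{"linear":[0,0,0],"dr":[0,0,0],"fingers":0},{"linear":[0,0,0],"dr":[0,0,0],"fingers":0},{"linear":[0,0,0],"dr":[0,0,0],"fingers":0}]'
python3 - <<'E'
from h import *
f=grab('wrist','w4.png');P=cloud(f);s=ctrl.get_state()
print(s['tcp_pos'],s['tool_rot'],s['ft_force'])
yaw=np.radians(17.1);q=P-s['tcp_pos'];X=np.stack([q[...,0]*np.cos(yaw)+q[...,1]*np.sin(yaw),q[...,0]*np.sin(yaw)-q[...,1]*np.cos(yaw),-q[...,2]],-1)
for v in range(180,330,10):print(v,[(u,X[v,u].round(3).tolist(),int(f['color'][v,u].mean())) for u in(300,305,322,340)])
E
```

```text
time_s: 4.8
tcp_pos: [0.5527, -0.2317, 0.0172]
tool_rot: [179.9, -0.1, 17.1]
ft_force: [-0.6, -0.4, 3.2]
gripper_width: 0.0171
[ 0.5526513  -0.23175561  0.01723303] [ 1.79948742e+02 -6.52207238e-02  1.70582855e+01] [-0.3156276   0.14987852  2.989425  ]
180 [(300, [0.06, -0.008, -0.059], 219), (305, [0.06, -0.006, -0.058], 218), (322, [0.06, -0.001, -0.059], 216), (340, [0.06, 0.005, -0.059], 217)]
190 [(300, [0.056, -0.008, -0.058], 217), (305, [0.056, -0.006, -0.059], 217), (322, [0.056, -0.001, -0.058], 214), (340, [0.056, 0.005, -0.058], 216)]
200 [(300, [0.053, -0.008, -0.057], 217), (305, [0.053, -0.006, -0.059], 217), (322, [0.053, -0.001, -0.059], 213), (340, [0.053, 0.005, -0.058], 216)]
210 [(300, [0.05, -0.008, -0.06], 126), (305, [0.05, -0.006, -0.06], 125), (322, [0.05, -0.001, -0.061], 124), (340, [0.05, 0.005, -0.059], 127)]
220 [(300, [0.048, -0.008, -0.064], 202), (305, [0.048, -0.006, -0.064], 203), (322, [0.048, -0.001, -0.065], 194), (340, [0.048, 0.005, -0.065], 181)]
230 [(300, [0.044, -0.008, -0.063], 179), (305, [0.044, -0.006, -0.064], 200), (322, [0.045, -0.0
[... 684 characters left out ...]
 45), (305, [0.024, -0.007, -0.058], 45), (322, [0.024, -0.001, -0.059], 45), (340, [0.024, 0.006, -0.058], 42)]
290 [(300, [0.02, -0.009, -0.059], 45), (305, [0.021, -0.007, -0.059], 46), (322, [0.02, -0.001, -0.059], 45), (340, [0.02, 0.006, -0.058], 42)]
300 [(300, [0.016, -0.009, -0.059], 45), (305, [0.016, -0.007, -0.058], 43), (322, [0.017, -0.001, -0.06], 44), (340, [0.016, 0.006, -0.059], 42)]
310 [(300, [0.012, -0.009, -0.059], 43), (305, [0.013, -0.007, -0.059], 40), (322, [0.012, -0.001, -0.059], 44), (340, [0.012, 0.006, -0.059], 41)]
320 [(300, [0.008, -0.009, -0.059], 28), (305, [0.008, -0.007, -0.058], 28), (322, [0.008, -0.001, -0.059], 28), (340, [0.008, 0.006, -0.058], 28)]
```

Gripped at 17 mm. Depth puts the rod axis at tool (y≈−1 mm, z≈−47 mm). Pulling straight back.

```bash
python3 -m inch '[{"linear":[-0.4,0,0],"dr":[0,0,0],"fingers":0},{"linear":[-0.5,0,0],"dr":[0,0,0],"fingers":0},{"linear":[-0.5,0,0],"dr":[0,0,0],"fingers":0},{"linear":[-0.5,0,0],"dr":[0,0,0],"fingers":0},{"linear":[-0.5,0,0],"dr":[0,0,0],"fingers":0}]'
python3 -m inch '[{"linear":[-1,0,0],"dr":[0,0,0],"fingers":0},{"linear":[-1.5,0,0],"dr":[0,0,0],"fingers":0},{"linear":[-1.5,0,0],"dr":[0,0,0],"fingers":0},{"linear":[-1.5,0,0],"dr":[0,0,0],"fingers":0},{"linear":[-1.5,0,0],"dr":[0,0,0],"fingers":0}]'
python3 -m inch '[{"linear":[-1.5,0,0],"dr":[0,0,0],"fingers":0},{"linear":[-1.5,0,0],"dr":[0,0,0],"fingers":0},{"linear":[-1.5,0,0],"dr":[0,0,0],"fingers":0},{"linear":[-1,0,0],"dr":[0,0,0],"fingers":0},{"linear":[0,0,0],"dr":[0,0,0],"fingers":0},{"linear":[0,0,0],"dr":[0,0,0],"fingers":0}]'
cat > v.py <<'E'
from h import *
import sys
f=grab('wrist',sys.argv[1]+'.png');P=cloud(f);s=ctrl.get_state();R0=R.from_euler('xyz',s['tool_rot'],degrees=True)
X=R0.inv().apply((P-s['tcp_pos']).reshape(-1,3)).reshape(P.shape);to(s['tcp_pos'])
m=(f['range_z']>0)&(abs(X[...,1])<.03)&(X[...,2]<-.0)&(X[...,2]>-.085)
C=f['color'].astype(int)
print('handle top',np.median(X[m&(X[...,0]<.026)&(X[...,0]>.012)&(abs(X[...,1])<.007)],0))
k=m&(X[...,0]>.065)&(X[...,0]<.2)&(abs(X[...,1])<.015)
p=X[k]
if len(p)>20:
    A=np.polyfit(p[:,0],p[:,1],1);B=np.polyfit(p[:,0],p[:,2],1)
    print('rod n',len(p),'y(x)',A,'z(x) surface',B,'maxx',np.percentile(p[:,0],[98,100]),'y,z(+4mm) at .05',np.polyval(A,.05),np.polyval(B,.05)+.004,'at .175',np.polyval(A,.175),np.polyval(B,.175)+.004)
c=X[m&(X[...,0]>.036)&(X[...,0]<.056)];c=c[c[:,2]<-.058];print('collar top x',np.percentile(c[:,0],[2,50,98]),'y',c[:,1].mean())
cv2.imwrite('pics/'+sys.argv[1]+'.png',f['color'][:,:,::-1])
E
python3 v.py w5
```

```text
time_s: 5.35
tcp_pos: [0.5297, -0.2386, 0.0169]
tool_rot: [180.0, -0.1, 17.1]
ft_force: [2.2, 0.6, 2.7]
gripper_width: 0.017
time_s: 5.85
tcp_pos: [0.4609, -0.2593, 0.0163]
tool_rot: [-180.0, 0.0, 17.0]
ft_force: [1.9, 0.4, 1.5]
gripper_width: 0.0172
time_s: 6.45
tcp_pos: [0.4093, -0.2752, 0.0162]
tool_rot: [-180.0, 0.0, 17.0]
ft_force: [0.9, -0.1, -0.8]
gripper_width: 0.0167
t 6.5 p [ 0.4097 -0.2752  0.0164] rot [-1.7999e+02 -1.0000e-02  1.7060e+01] F [ 0.9  0.4 -0.6] w 0.0172
shift cm [0. 0. 0.] rotvec [0. 0. 0.]
handle top [ 1.91937879e-02 -5.98249436e-05 -5.85966010e-02]
rod n 3843 y(x) [ 0.00467911 -0.00140915] z(x) surface [-0.00199737 -0.04986356] maxx [0.11256914 0.11385431] y,z(+4mm) at .05 -0.001175191548972751 -0.04596342556179614 at .175 -0.0005903029867356722 -0.04621309633216786
collar top x [0.04407468 0.04746187 0.05001511] y -0.0011551722918449248
```

View pics/w5.png

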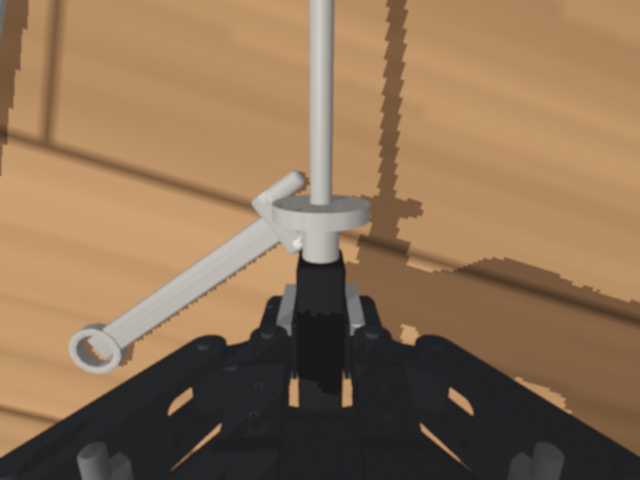

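The rod is out and straight in the grip: axis at tool y≈−1 mm, z≈−46.5 mm, collar face x=50 mm, so the tip is at x=175 mm. The wrench below is untouched. Lift, carry and turn.

```bash
python3 -m inch '[{"linear":[0,0,-2],"dr":[0,0,0],"fingers":0},{"linear":[0,0,-4],"dr":[0,0,0],"fingers":0},{"linear":[0,0,-4.5],"dr":[0,0,0],"fingers":0},{"linear":[0,0,-4.5],"dr":[0,0,0],"fingers":0},{"linear":[0,0,-4.5],"dr":[0,0,0],"fingers":0},{"linear":[0,0,-3],"dr":[0,0,0],"fingers":0},{"linear":[1,0,-1],"dr":[0,0,0],"fingers":0}]'
python3 -m inch '[{"linear":[3.5,-1.6,0],"dr":[0,0,0],"fingers":0},{"linear":[3.5,-1.6,0],"dr":[0,0,0],"fingers":0},{"linear":[3.5,-1.6,0],"dr":[0,0,0],"fingers":0},{"linear":[3.5,-1.6,0],"dr":[0,0,0],"fingers":0},{"linear":[3.5,-1.6,0],"dr":[0,0,0],"fingers":0},{"linear":[3.5,-1.6,0],"dr":[0,0,0],"fingers":0},{"linear":[3.5,-1.6,0],"dr":[0,0,0],"fingers":0},{"linear":[2.5,-1.6,0],"dr":[0,0,0],"fingers":0}]'
python3 -m inch '[{"linear":[0,0,0],"dr":[0,0,-8.3],"fingers":0},{"linear":[0,0,0],"dr":[0,0,-8.3],"fingers":0},{"linear":[0,0,0],"dr":[0,0,-8.3],"fingers":0},{"linear":[0,0,0],"dr":[0,0,-8.3],"fingers":0},{"linear":[0,0,0],"dr":[0,0,-8.3],"fingers":0},{"linear":[0,0,0],"dr":[0,0,-8.3],"fingers":0},{"linear":[0,0,0],"dr":[0,0,-8.3],"fingers":0}]'
python3 -m inch '[{"linear":[0,0,0],"dr":[0,0,-8.3],"fingers":0},{"linear":[0,0,0],"dr":[0,0,-8.3],"fingers":0},{"linear":[0,0,0],"dr":[0,0,-8.3],"fingers":0},{"linear":[0,0,0],"dr":[0,0,-8.3],"fingers":0},{"linear":[0,0,0],"dr":[0,0,-8.3],"fingers":0},{"linear":[0,0,0],"dr":[0,0,-8.3],"fingers":0},{"linear":[0,0,0],"dr":[0,0,0],"fingers":0}]'
python3 -m inch '[{"linear":[0,0,0],"dr":[0,-7,0],"fingers":0},{"linear":[0,0,0],"dr":[0,-7,0],"fingers":0},{"linear":[0,0,0],"dr":[0,-7,0],"fingers":0},{"linear":[0,0,0],"dr":[0,-7,0],"fingers":0},{"linear":[0,0,0],"dr":[0,-7,0],"fingers":0},{"linear":[0,0,0],"dr":[0,0,0],"fingers":0},{"linear":[0,0,0],"dr":[0,0,0],"fingers":0}]'
cat > ins.py <<'E'
from h import *
import sys
M=np.array([.5264,.1001,.112]);az=np.radians(124.6);e=np.radians(35)
a=np.array([np.cos(az)*np.cos(e),np.sin(az)*np.cos(e),-np.sin(e)]);Rt=tool(a,[0,0,-1])
L=np.array([.175,-.001,-.0465])
out=float(sys.argv[1])
to(M-a*out-Rt.apply(L),Rt)
s=ctrl.get_state();print('joints',s['joint_positions'].round(1),'tip',(R.from_euler('xyz',s['tool_rot'],degrees=True).apply(L)+s['tcp_pos']).round(4))
E
python3 ins.py .06
```

```text
time_s: 7.2
tcp_pos: [0.4208, -0.2736, 0.2568]
tool_rot: [179.6, -0.2, 17.1]
ft_force: [-0.1, 0.4, -0.4]
gripper_width: 0.0174
time_s: 8.0
tcp_pos: [0.6418, -0.0684, 0.2505]
tool_rot: [-180.0, 0.0, 17.2]
ft_force: [-0.2, 0.1, -0.8]
gripper_width: 0.0173
time_s: 8.7
tcp_pos: [0.6403, -0.07, 0.2511]
tool_rot: [-180.0, -0.0, 75.6]
ft_force: [1.0, 0.4, -0.7]
gripper_width: 0.0172
time_s: 9.4
tcp_pos: [0.6403, -0.0701, 0.2512]
tool_rot: [180.0, -0.0, 125.0]
ft_force: [0.5, 0.1, -0.2]
gripper_width: 0.0167
time_s: 10.1
tcp_pos: [0.6392, -0.0696, 0.2504]
tool_rot: [-180.0, 34.9, 125.0]
ft_force: [-0.3, -0.5, -0.7]
gripper_width: 0.0169
t 10.1 p [ 0.6392 -0.0696  0.2504] rot [-179.98   34.86  124.99] F [-0.3 -0.5 -0.7] w 0.0169
shift cm [1.11 0.44 4.3 ] rotvec [ 0.2  -0.14  0.32]
joints [  2.8  -2.   -1.2  70.5 -29.   52.6] tip [0.5408 0.0692 0.1885]
```

```bash
python3 -m inch '[{"linear":[0.4,0.2,1.5],"dr":[0.2,-0.14,0.3],"fingers":0},{"linear":[0.4,0.2,1.5],"dr":[0,0,0],"fingers":0},{"linear":[0.3,0.04,1.3],"dr":[0,0,0],"fingers":0},{"linear":[0,0,0],"dr":[0,0,0],"fingers":0},{"linear":[0,0,0],"dr":[0,0,0],"fingers":0}]'
python3 ins.py .06
python3 - <<'E'
from h import *
a=grab('scene','sc6.png');b=grab('side','s6.png');w=grab('wrist','w6.png')
s=lambda im,u0,v0,u1,v1:cv2.resize(im['color'][v0:v1,u0:u1,::-1],(400,300),interpolation=cv2.INTER_CUBIC)
cv2.imwrite('pics/c6.png',np.vstack([np.hstack([s(a,300,200,380,260),s(b,250,180,330,240)]),np.hstack([s(w,240,0,400,120),s(w,0,0,640,480)])]))
E
```

```text
time_s: 10.6
tcp_pos: [0.653, -0.082, 0.2108]
tool_rot: [179.9, 35.1, 124.5]
ft_force: [0.4, 0.1, -0.4]
gripper_width: 0.0166
t 10.6 p [ 0.653  -0.082   0.2108] rot [179.93  35.15 124.46] F [ 0.4  0.1 -0.4] w 0.0166
shift cm [0.33 0.01 0.02] rotvec [-0.01  0.15 -0.12]
joints [  1.7  -0.5  -4.4  65.2 -28.9  51.7] tip [0.5561 0.0575 0.148 ]
```

View pics/c6.png

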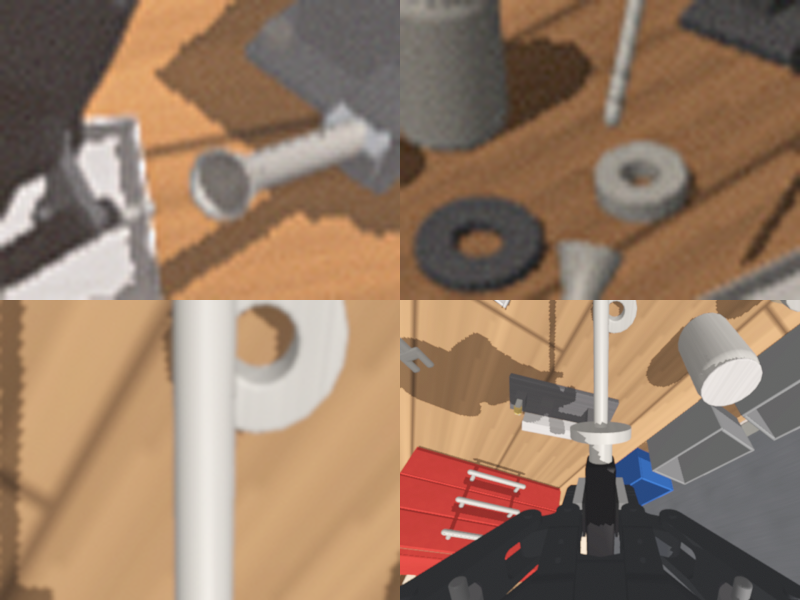

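The side view (top right) shows the rod tip at px (292.4,204.4), with its line running on to the mouth centre at about (288,230). In the scene view the rod is hidden by the gripper. I'll check the predicted projections.

```bash
python3 - <<'E'
from h import *
L=np.array([.175,-.001,-.0465])
s=ctrl.get_state();R0=R.from_euler('xyz',s['tool_rot'],degrees=True)
def proj(f,p):
    q=np.linalg.inv(f['cam_to_world'])@np.r_[p,1];return (f['fx']*q[0]/q[2]+f['cx']).round(1),(f['fy']*q[1]/q[2]+f['cy']).round(1)
g=dict(np.load('pics/s6.npz'));f=dict(np.load('pics/sc6.npz'))
a=R0.apply([1,0,0])
for d in(0,-.04,-.08,.06):
    p=R0.apply(L)+s['tcp_pos']+a*d;print(d,'side',proj(g,p),'scene',proj(f,p))
# measured rod centreline in side by gray mask rows
C=g['color'].astype(int)
for v in range(170,206,4):
    print(v,C[v,284:306].mean(-1).astype(int))
P=cloud(g)
# rim centre from side depth: top of the funnel
m=np.zeros((480,640),bool);m[224:246,278:302]=1;p=P[m&(P[...,2]>.085)&(P[...,2]<.13)&((C.max(-1)-C.min(-1))<25)];print('side funnel',len(p),p.mean(0),p[p[:,2]>np.percentile(p[:,2],90)].mean(0))
P=cloud(f);c=f['color'].astype(int);m=np.zeros((480,640),bool);m[228:246,336:352]=1;p=P[m&(P[...,2]>.085)&(P[...,2]<.13)];print('scene funnel',len(p),p.mean(0),p.max(0),p.min(0))
v,u=np.nonzero(m&(P[...,2]>.085)&(P[...,2]<.14));print(u.min(),u.max(),v.min(),v.max())
E
```

```text
0 side (np.float64(292.2), np.float64(204.8)) scene (np.float64(329.1), np.float64(241.2))
-0.04 side (np.float64(295.3), np.float64(189.1)) scene (np.float64(318.4), np.float64(245.0))
-0.08 side (np.float64(298.5), np.float64(173.7)) scene (np.float64(307.0), np.float64(249.0))
0.06 side (np.float64(287.3), np.float64(228.7)) scene (np.float64(343.9), np.float64(236.1))
170 [127 129 127 128 129 129 125 125 126 125 123 123 121 141 169 157 109 109
 115  98  88  76]
174 [121 126 122 122 129 124 126 128 124 120 113  96 120 167 158 108  90  97
 101 107 103 107]
178 [117 112 107 108  92  79  78  83  83  98 100 102 151 159 124  96  99 101
 104 100 102  99]
182 [ 86  95  98 103 103 104 110 104 107 104 103 152 165 131  95  98 102 102
 102 104 102 103]
186 [110 107 102 102 100  95 102 101 100  99 144 172 147 103  93  97  95  94
  89  90  89  92]
190 [ 57  53  76  99 102 100 102  99  98 128 172 151 102  89  94  97 103 108
 102 105 106 102]
194 [ 48  54  44  49  75  84  91  95 109 153 133  92  97 107 108 104 102 106
 107 101 101 104]
198 [ 54  78 101 109 106 107 103 117 168 157 115 100  98  98  95  89  93  94
  98  94 101  98]
202 [110 109 106 104  96  93  99 155 168 122  94  98  97  97  97  99 100 105
 106 106 106 105]
side funnel 147 [0.51504382 0.11315005 0.10791052] [0.52144914 0.10811417 0.12104997]
scene funnel 168 [0.523844   0.10123991 0.10496363] [0.54299352 0.11956723 0.1267778 ] [0.51099893 0.08658591 0.08857893]
338 351 230 244
```

The predicted tip (292.2,204.8) matches the seen one to within half a pixel, and the aim passes within about 1 px of the rim centre in both views. Inserting in stages and watching the force.

```bash
python3 -m inch '[{"linear":[1.5,0.01,0.02],"dr":[0,0.15,-0.12],"fingers":0},{"linear":[1.5,0,0],"dr":[0,0,0],"fingers":0},{"linear":[1.5,0,0],"dr":[0,0,0],"fingers":0},{"linear":[1.5,0,0],"dr":[0,0,0],"fingers":0},{"linear":[0.5,0,0],"dr":[0,0,0],"fingers":0},{"linear":[0.5,0,0],"dr":[0,0,0],"fingers":0},{"linear":[0,0,0],"dr":[0,0,0],"fingers":0}]'
python3 -m inch '[{"linear":[0.5,0,0],"dr":[0,0,0],"fingers":0},{"linear":[0.5,0,0],"dr":[0,0,0],"fingers":0},{"linear":[0.5,0,0],"dr":[0,0,0],"fingers":0},{"linear":[0,0,0],"dr":[0,0,0],"fingers":0}]'
python3 ins.py 0
```

```text
time_s: 11.45
tcp_pos: [0.6195, -0.0334, 0.1692]
tool_rot: [-179.9, 35.0, 124.8]
ft_force: [-0.8, 1.4, -0.5]
gripper_width: 0.0167
time_s: 11.85
tcp_pos: [0.6124, -0.0238, 0.1602]
tool_rot: [-179.9, 35.0, 124.8]
ft_force: [1.6, -0.4, -3.6]
gripper_width: 0.017
t 11.85 p [ 0.6124 -0.0238  0.1602] rot [-179.86   34.95  124.78] F [ 1.6 -0.4 -3.6] w 0.017
shift cm [-2.39  0.05 -0.05] rotvec [-0.04 -0.04  0.14]
joints [  8.3  -3.  -12.2  63.6 -30.9  58.7] tip [0.5146 0.1154 0.098 ]
```

```bash
python3 -m inch '[{"linear":[0.4,0,0.12],"dr":[0,0,0],"fingers":0},{"linear":[0.6,0,0],"dr":[0,0,0],"fingers":0},{"linear":[0,0,0],"dr":[0,0,0],"fingers":0}]'
cat > fr.py <<'E'
from h import *
F=[];
s=ctrl.get_state();R0=R.from_euler('xyz',s['tool_rot'],degrees=True);print('F tool',R0.inv().apply(s['ft_force']).round(1),'T tool',R0.inv().apply(s['ft_torque']).round(2))
E
python3 fr.py;python3 -m inch '[{"linear":[0.6,0,0],"dr":[0,0,0],"fingers":0},{"linear":[0.8,0,0],"dr":[0,0,0],"fingers":0},{"linear":[0.6,0,0],"dr":[0,0,0],"fingers":0},{"linear":[0,0,0],"dr":[0,0,0],"fingers":0}]'
python3 fr.py;python3 ins.py 0
```

```text
time_s: 12.15
tcp_pos: [0.6078, -0.0171, 0.1532]
tool_rot: [-179.8, 34.9, 124.8]
ft_force: [0.1, -0.1, -2.8]
gripper_width: 0.0172
F tool [1.4 0.1 2.4] T tool [ 0.03  0.53 -0.05]
time_s: 12.55
tcp_pos: [0.5983, -0.0033, 0.1415]
tool_rot: [-179.8, 34.9, 124.9]
ft_force: [-0.3, 0.2, -2.8]
gripper_width: 0.0168
F tool [ 1.9 -0.1  2.1] T tool [-0.01  0.6  -0.02]
t 12.55 p [ 0.5983 -0.0033  0.1415] rot [-179.82   34.89  124.88] F [-0.3  0.2 -2.8] w 0.0168
shift cm [-5.49  0.04 -0.17] rotvec [-0.02 -0.11  0.23]
joints [ 10.7  -3.4 -14.6  63.  -31.6  61.5] tip [0.5003 0.1358 0.0795]
```

```bash
python3 -m inch '[{"linear":[0.8,0,0.07],"dr":[0,0,0],"fingers":0},{"linear":[1,0,0],"dr":[0,0,0],"fingers":0},{"linear":[1,0,0],"dr":[0,0,0],"fingers":0},{"linear":[0.7,0,0],"dr":[0,0,0],"fingers":0},{"linear":[0,0,0],"dr":[0,0,0],"fingers":0}]'
python3 fr.py;python3 -m inch '[{"linear":[1,0,0],"dr":[0,0,0],"fingers":0},{"linear":[0.8,0,0],"dr":[0,0,0],"fingers":0},{"linear":[0.5,0,0],"dr":[0,0,0],"fingers":0},{"linear":[0,0,0],"dr":[0,0,0],"fingers":0}]'
python3 fr.py;python3 ins.py 0
```

```text
time_s: 13.05
tcp_pos: [0.582, 0.0199, 0.1208]
tool_rot: [-179.8, 34.9, 124.9]
ft_force: [1.2, -0.1, -1.8]
gripper_width: 0.0167
F tool [0.5 0.9 1.9] T tool [0.03 0.64 0.03]
time_s: 13.45
tcp_pos: [0.5716, 0.035, 0.1081]
tool_rot: [-179.8, 34.9, 124.9]
ft_force: [0.4, 0.6, -0.6]
gripper_width: 0.0171
F tool [0.5 0.6 0.3] T tool [-0.02  0.6   0.01]
t 13.45 p [0.5716 0.035  0.1081] rot [-179.83   34.94  124.85] F [ 0.4  0.6 -0.6] w 0.0171
shift cm [-11.23   0.04  -0.23] rotvec [-0.03 -0.06  0.21]
joints [ 15.7  -3.3 -18.2  62.3 -32.8  67.2] tip [0.4737 0.1741 0.046 ]
```

```bash
python3 -m inch '[{"linear":[0.5,0,0],"dr":[0,0,0],"fingers":0},{"linear":[0.4,0,0],"dr":[0,0,0],"fingers":0},{"linear":[0.2,0,0],"dr":[0,0,0],"fingers":0},{"linear":[0,0,0],"dr":[0,0,0],"fingers":0}]'
python3 fr.py;python3 -m inch '[{"linear":[0.2,0,0],"dr":[0,0,0],"fingers":0},{"linear":[0,0,0],"dr":[0,0,0],"fingers":0}]'
python3 fr.py;python3 -m inch '[{"linear":[0.15,0,0],"dr":[0,0,0],"fingers":0},{"linear":[0,0,0],"dr":[0,0,0],"fingers":0}]'
python3 fr.py;python3 ins.py 0
```

```text
time_s: 13.85
tcp_pos: [0.5671, 0.042, 0.1026]
tool_rot: [-179.9, 35.0, 124.8]
ft_force: [-0.6, -0.4, -0.6]
gripper_width: 0.0168
F tool [ 0.3 -0.7  0.5] T tool [-0.    0.65 -0.01]
time_s: 14.05
tcp_pos: [0.567, 0.0424, 0.1027]
tool_rot: [-180.0, 35.1, 124.7]
ft_force: [1.2, -3.0, 0.4]
gripper_width: 0.0167
F tool [-2.8 -0.7  1.5] T tool [ 0.16 -0.05 -0.03]
time_s: 14.25
tcp_pos: [0.5669, 0.0424, 0.1028]
tool_rot: [180.0, 35.3, 124.6]
ft_force: [2.8, -6.4, 0.8]
gripper_width: 0.0172
F tool [-6.1 -1.3  3.3] T tool [ 0.31 -0.72 -0.06]
t 14.25 p [0.5669 0.0424 0.1028] rot [180.    35.3  124.57] F [ 2.8 -6.4  0.8] w 0.0172
shift cm [-12.25   0.05  -0.08] rotvec [-0.02  0.3  -0.03]
joints [ 16.9  -3.2 -18.8  62.2 -33.4  68.7] tip [0.4698 0.1815 0.0396]
```

Contact: the TCP has stopped and the axial force is rising, at 122.5 mm by my mouth estimate. I'll push slightly more and look once to confirm the collar sits on the rim.

```bash
python3 -m inch '[{"linear":[0.2,0,0],"dr":[0,0,0],"fingers":0},{"linear":[0,0,0],"dr":[0,0,0],"fingers":0},{"linear":[0,0,0],"dr":[0,0,0],"fingers":0}]'
python3 fr.py;python3 ins.py 0
python3 - <<'E'
from h import *
b=grab('side','s7.png');a=grab('scene','sc7.png');w=grab('wrist','w7.png')
s=lambda im,u0,v0,u1,v1:cv2.resize(im['color'][v0:v1,u0:u1,::-1],(400,300),interpolation=cv2.INTER_CUBIC)
cv2.imwrite('pics/c7.png',np.vstack([np.hstack([s(b,250,190,330,250),s(a,310,200,390,260)]),np.hstack([s(w,240,120,400,240),s(w,0,0,640,480)])]))
E
```

```text
time_s: 14.55
tcp_pos: [0.5669, 0.0423, 0.103]
tool_rot: [180.0, 35.5, 124.4]
ft_force: [4.6, -10.0, 2.7]
gripper_width: 0.0171
F tool [-10.4  -1.9   4.1] T tool [ 0.29 -1.44 -0.04]
t 14.55 p [0.5669 0.0423 0.103 ] rot [179.96  35.51 124.45] F [  4.6 -10.    2.7] w 0.0171
shift cm [-12.24   0.08  -0.02] rotvec [-0.04  0.51 -0.12]
joints [ 17.   -3.2 -18.9  62.1 -33.6  68.9] tip [0.4701 0.1815 0.0393]
```

View pics/c7.png

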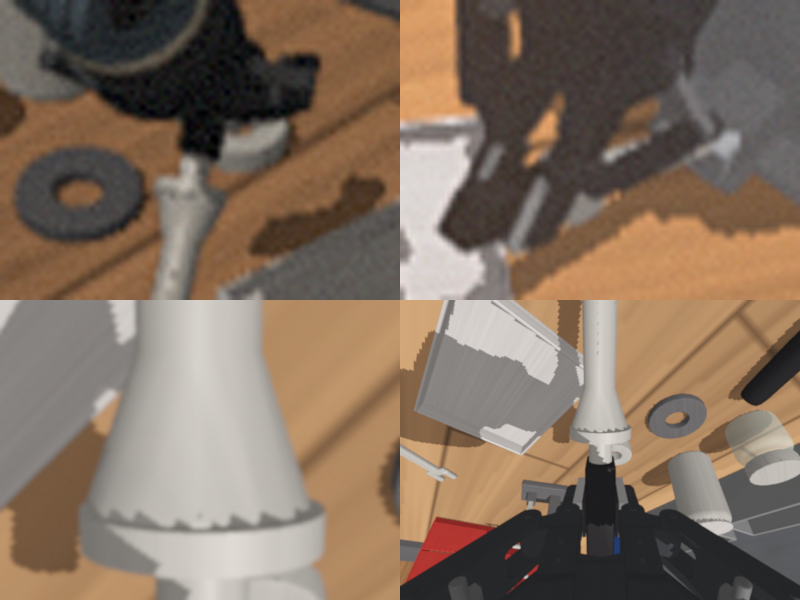

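The picture shows the collar flush on the funnel rim (lower-left crop, at about (200,525)), with 10 N of axial push. Now I'll draw it out along the same line.

```bash
python3 -m inch '[{"linear":[-0.5,0,0],"dr":[0,0,0],"fingers":0},{"linear":[-0.6,0,0],"dr":[0,0,0],"fingers":0},{"linear":[-1,0,0],"dr":[0,0,0],"fingers":0},{"linear":[-1,0,0],"dr":[0,0,0],"fingers":0},{"linear":[-1,0,0],"dr":[0,0,0],"fingers":0},{"linear":[-1,0,0],"dr":[0,0,0],"fingers":0}]'
python3 fr.py; python3 -m inch '[{"linear":[-1.2,0,0],"dr":[0,0,0],"fingers":0},{"linear":[-1.2,0,0],"dr":[0,0,0],"fingers":0},{"linear":[-1.2,0,0],"dr":[0,0,0],"fingers":0},{"linear":[-1.2,0,0],"dr":[0,0,0],"fingers":0},{"linear":[-1.2,0,0],"dr":[0,0,0],"fingers":0},{"linear":[-1.2,0,0],"dr":[0,0,0],"fingers":0}]'
python3 fr.py; python3 -m inch '[{"linear":[-1.5,0,0],"dr":[0,0,0],"fingers":0},{"linear":[-1.5,0,0],"dr":[0,0,0],"fingers":0},{"linear":[-1.5,0,0],"dr":[0,0,0],"fingers":0},{"linear":[-1.5,0,0],"dr":[0,0,0],"fingers":0},{"linear":[0,0,0],"dr":[0,0,0],"fingers":0}]'
python3 ins.py .06
```

```text
time_s: 15.3
tcp_pos: [0.589, 0.0107, 0.1294]
tool_rot: [-180.0, 35.0, 124.7]
ft_force: [0.5, -0.5, -0.8]
gripper_width: 0.017
F tool [-0.1  0.1  1. ] T tool [-0.    0.65 -0.01]
time_s: 15.9
tcp_pos: [0.6226, -0.038, 0.1707]
tool_rot: [-179.9, 35.0, 124.7]
ft_force: [-0.3, 0.2, -0.2]
gripper_width: 0.0169
F tool [ 0.4 -0.2 -0.1] T tool [-0.    0.64  0.03]
time_s: 16.4
tcp_pos: [0.6518, -0.0794, 0.2072]
tool_rot: [179.9, 35.1, 124.5]
ft_force: [0.5, -0.8, -0.5]
gripper_width: 0.0168
t 16.4 p [ 0.6518 -0.0794  0.2072] rot [179.86  35.15 124.49] F [ 0.5 -0.8 -0.5] w 0.0168
shift cm [-0.1  -0.03 -0.11] rotvec [ 0.08  0.15 -0.09]
joints [  1.9  -0.7  -4.9  64.8 -28.9  51.9] tip [0.5547 0.06   0.1444]
```

```bash
python3 -m inch '[{"linear":[-1,0,-1],"dr":[0,7,0],"fingers":0},{"linear":[-1,0,-1],"dr":[0,7,0],"fingers":0},{"linear":[0,0,0],"dr":[0,7,0],"fingers":0},{"linear":[0,0,0],"dr":[0,7,0],"fingers":0},{"linear":[0,0,0],"dr":[0,7,0],"fingers":0},{"linear":[0,0,0],"dr":[0,0,0],"fingers":0}]'
python3 -m inch '[{"linear":[0,0,0],"dr":[0,0,-7],"fingers":0},{"linear":[0,0,0],"dr":[0,0,-7],"fingers":0},{"linear":[0,0,0],"dr":[0,0,-7],"fingers":0},{"linear":[0,0,0],"dr":[0,0,0],"fingers":0},{"linear":[0,0,0],"dr":[0,0,0],"fingers":0}]'
python3 v.py w8
cat > fin.py <<'E'
from h import *
x=[np.cos(np.radians(145)),np.sin(np.radians(145)),0];Rt=tool(x,[0,0,-1])
to(np.array([.473,-.005,.108])-Rt.apply([.175,-.001,-.0465]),Rt)
E
python3 fin.py
python3 - <<'E'
from h import *
# tray re-measure from wrist view w7 & scene
for n in('w7','w6','w8'):
    f=dict(np.load(f'pics/{n}.npz'));P=cloud(f);c=f['color'].astype(int)
    m=((P[...,2]>.012)&(P[...,2]<.024)&(c.max(-1)-c.min(-1)<30)&(abs(P[...,0]-.47)<.11)&(abs(P[...,1])<.12));p=P[m][:,:2]*1000
    if len(p)>50:print(n,len(p),cv2.minAreaRect(p.astype(np.float32)))
E
```

```text
time_s: 17.0
tcp_pos: [0.6555, -0.0869, 0.226]
tool_rot: [-179.6, -0.3, 124.4]
ft_force: [0.0, 0.1, -2.5]
gripper_width: 0.0167
time_s: 17.5
tcp_pos: [0.6536, -0.0823, 0.2323]
tool_rot: [-179.9, 0.0, 145.6]
ft_force: [-0.0, -0.1, -1.2]
gripper_width: 0.0171
t 17.55 p [ 0.6536 -0.0825  0.2323] rot [-179.94    0.    145.62] F [ 0.1  0.3 -0.7] w 0.0171
shift cm [0. 0. 0.] rotvec [0. 0. 0.]
handle top [ 0.019174    0.00013142 -0.05872295]
rod n 3801 y(x) [0.003826   0.00204646] z(x) surface [ 0.00054621 -0.05023372] maxx [0.11167691 0.11333747] y,z(+4mm) at .05 0.0022377586738690815 -0.046206408263886625 at .175 0.0027160091277928576 -0.04613813259186464
collar top x [0.04320222 0.04660546 0.04919734] y 0.0021539696897887543
t 17.55 p [ 0.6536 -0.0825  0.2323] rot [-179.94    0.    145.62] F [ 0.1  0.3 -0.7] w 0.0171
shift cm [ 1.78 -3.88 17.08] rotvec [-0.06  0.    0.62]
w7 5473 ((473.353271484375, -4.617546081542969), (172.38975524902344, 130.1773681640625), 83.1659164428711)
w6 143 ((524.6015625, -93.01019287109375), (15.213315963745117, 7.686734676361084), 33.06626892089844)
w8 1100 ((482.6847229003906, -5.898712158203125), (169.71755981445312, 112.29659271240234), 83.08969116210938)
```

The tray centre is confirmed at (0.473,−0.005) with a 172×130 mm fit, and the rod is still straight and level in the grip. Moving to the reading pose.

```bash
python3 -m inch '[{"linear":[0.9,-2,1],"dr":[0,0,0.3],"fingers":0},{"linear":[0.9,-1.9,2.5],"dr":[0,0,0.3],"fingers":0},{"linear":[0,0,3],"dr":[0,0,0],"fingers":0},{"linear":[0,0,3],"dr":[0,0,0],"fingers":0},{"linear":[0,0,3],"dr":[0,0,0],"fingers":0},{"linear":[0,0,2.5],"dr":[0,0,0],"fingers":0},{"linear":[0,0,1.5],"dr":[0,0,0],"fingers":0},{"linear":[0,0,0.6],"dr":[0,0,0],"fingers":0}]'
python3 -m inch '[{"linear":[0,0,0],"dr":[0,0,0],"fingers":0},{"linear":[0,0,0],"dr":[0,0,0],"fingers":0},{"linear":[0,0,0],"dr":[0,0,0],"fingers":0},{"linear":[0,0,0],"dr":[0,0,0],"fingers":0},{"linear":[0,0,0],"dr":[0,0,0],"fingers":0}]'
python3 fin.py; python3 v.py w9
python3 - <<'E'
from h import *
b=grab('side','s9.png');a=grab('scene','sc9.png');P=cloud(b)
s=lambda im:cv2.resize(im['color'][:,:,::-1],(400,300),interpolation=cv2.INTER_AREA)
t=lambda im,u0,v0,u1,v1:cv2.resize(im['color'][v0:v1,u0:u1,::-1],(400,300),interpolation=cv2.INTER_CUBIC)
cv2.imwrite('pics/c9.png',np.vstack([np.hstack([t(b,260,160,420,280),s(b)]),np.hstack([t(a,220,180,380,300),s(a)])]))
q=np.linalg.inv(b['cam_to_world'])@np.array([.473,-.005,.108,1]);print(b['fx']*q[0]/q[2]+b['cx'],b['fy']*q[1]/q[2]+b['cy'])
print(ctrl.get_state()['qvel'].round(2))
E
```

```text
time_s: 18.35
tcp_pos: [0.6153, -0.1045, 0.0589]
tool_rot: [-179.9, -0.2, 145.1]
ft_force: [0.1, 0.1, -1.4]
gripper_width: 0.0172
time_s: 18.85
tcp_pos: [0.6175, -0.1053, 0.062]
tool_rot: [-180.0, 0.1, 145.1]
ft_force: [-0.5, -1.0, -1.2]
gripper_width: 0.0172
t 18.85 p [ 0.6175 -0.1053  0.062 ] rot [-1.7998e+02  6.0000e-02  1.4509e+02] F [-0.5 -1.  -1.2] w 0.0172
shift cm [0.09 0.03 0.05] rotvec [-0.02  0.06  0.09]
t 18.9 p [ 0.6173 -0.1053  0.0617] rot [-1.7997e+02  3.0000e-02  1.4509e+02] F [-1.   0.5 -0.2] w 0.0168
shift cm [0. 0. 0.] rotvec [0. 0. 0.]
handle top [ 0.0192618   0.00010531 -0.05904167]
rod n 3774 y(x) [0.00366228 0.00203325] z(x) surface [ 0.00109476 -0.05052204] maxx [0.11143959 0.11336531] y,z(+4mm) at .05 0.0022163612475422953 -0.04646730302667236 at .175 0.0026741466724916644 -0.04633045758010429
collar top x [0.04300712 0.04648391 0.0489949 ] y 0.0021865137117344237
334.0656887737191 222.44656101841264
[-0.03  0.12 -0.23  0.   -0.04 -0.08]
```

View pics/c9.png

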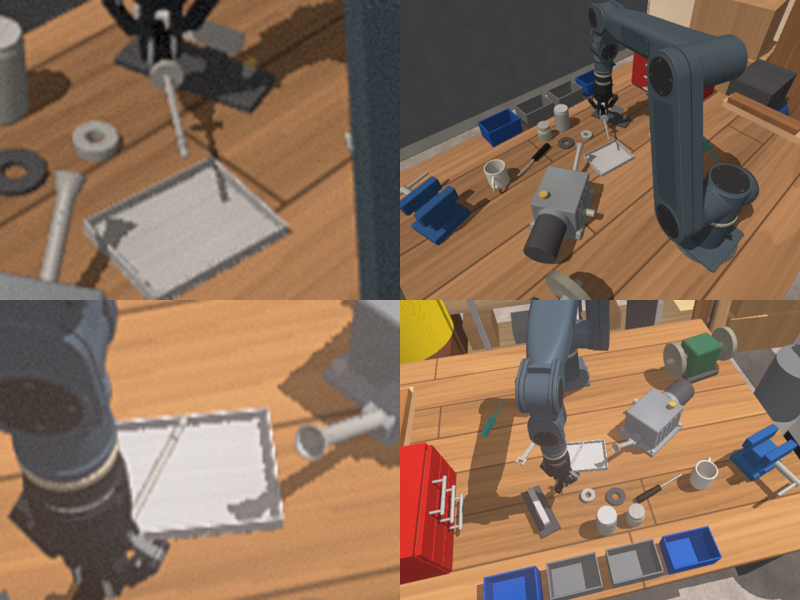

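The side view shows the tip at px (334,221) against a predicted (334,222), so it is over the tray centre with about 90 mm above the tray's rim. The rod is level, the other items are in place, and the arm is still. Handing in.

```bash
python3 -c "
from cell import ctrl
s=ctrl.get_state();print(s['time_s'],s['gripper_width'],abs(s['qvel']).max());print(ctrl.job_done())"
```

```text
19.0 0.017265690645696587 0.23272132640168944
the job is handed in; nothing more can be done
None
```

I finished the oil check and handed it in at 19.0 s. I pulled the rod from its holder, pushed it down the guide tube until the collar stopped on the rim, and drew it right out again. The gripper now holds it level and still over the middle of the drip tray.

- **First grasp missed:** the first close shut just above the handle without moving anything. Depth images showed the fingertips about 31 mm behind the stated TCP. I went lower and gripped the handle at 17 mm opening.
- **Collar on the rim:** the axial force reached 10 N with no further travel, and the picture showed the collar flush on the rim. The measured depth was 122.5 mm instead of 125 mm, about the size of the camera calibration error.
- **Final pose:** the tip is at about (0.473, −0.005, 0.108) m, roughly 90 mm above the tray's rim. The predicted and seen tip agree within about 1 pixel in the side view. The rod is level to about 0.1°.
- **Small disagreement:** the wrist camera put the rod about 3 mm further sideways in the grip after the insertion than before it. It was still parallel to the tool, so I did not correct it.
- **Other things on the bench:** everything looked unmoved in the last pictures, judged by eye and not measured.

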